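# Move the potato masher from the upright stand into the utensil tray

## Task

Pull the potato masher up out of the wooden utensil stand and lay it down gently on the bare worktop, letting go of it there. Then pick it up again across its handle and put it into the empty long lane of the utensil tray, lying along the lane so that no part of it sticks up above the rim. Leave the whisk and the slotted tea ladle standing in the stand and do not knock over or push away the jars, the tin and the glass round about.

Things in the scene. Friction and masses are not known exactly. Their poses are not given: they have to be found in the camera images.
- masher: Steel potato masher (flat bent-wire foot carried on two splayed wires), 257 mm long, 0.08 to 0.15 kg, loose in a slot of the stand, foot up; it has play and may lean 0.15 rad. Origin at the centre of the foot's free end; z runs along the handle to the hanging hook, so points DOWN while it stands. Foot: z 0 to 49 mm, 22 mm thick (x), 42 mm wide (y).
- masher_foot (a point): Middle of the masher's foot, on the handle axis (masher z = 24 mm). The foot is firm enough to be gripped across its 22 mm thickness (along the masher's x).
- masher_hook (a point): Hook end of the masher, on the handle axis (masher z = 250 mm). The hook spans z = 228 to 257 mm, 25 mm along x and 8 mm along y.
- masher_mid (a point): Middle of the masher's length, on the handle axis (masher z = 128 mm). The handle bar spans z = 73 to 224 mm and is 9 mm (x) by 12 mm (y); from 49 to 73 mm there are only wires that cannot be gripped. Centre of mass at z = 61 mm. Lying down, the masher rests on foot and hook, the bar 5 mm or more above the surface.
- stand: Wooden utensil stand, fixed: a block 70 mm (x) by 240 mm (y) by 90 mm high. Origin at the centre of its underside, z up. Three slots at y = -78, 0 and +78 mm, each 28 mm (x) by 15 mm (y), floor 10 mm above the worktop. One tool stands in each, in any order, its thin direction (tool x) along the stand's x.
- whisk: Steel wire whisk, 278 mm long, standing in another slot of the stand, whisk end up. Origin at the end of the whisk wires (the top), z axis down along its handle. Must stay in the stand.
- tea_ladle: Steel slotted tea ladle, 208 mm long, standing in another slot, slotted head up. Origin at the end of the head (the top), z axis down along its handle. Must stay in the stand.
- tray: Pale wooden open utensil tray, fixed: 296 mm (x) by 192 mm (y) by 56 mm high. Origin at the centre of its underside, z up; lanes run along x. The empty lane is on its +y side: inside x = -142 to +142, y = 0 to +90 mm, floor at 6 mm, rim at 56 mm. The other lane is packed with round pastry cutters and teaspoons, all fixed.
- lane_mid (a point): Centre of the empty lane's floor, 6 mm above the worktop; its axes are the tray's (x along the lane).
- spice_jar: Bystander: glass spice jar with a red cap, 45 mm across, 106 mm tall, upright behind the stand. Origin under its base.
- tin: Bystander: flat food tin, 86 mm across, 40 mm tall, behind the tray. Origin under its base.
- glass: Bystander: plain drinking glass, 81 mm across, 91 mm tall, upright near the front edge, beside the front of the sink. Origin under its base. The strip of worktop between glass and tray, in front of the stand (world x = 0.34 to 0.42, y = -0.42 to 0.08), is always bare.
- jar: Bystander: small glass jar with a white lid, 60 mm across, 99 mm tall, upright behind the stand. Origin under its base.

How it is judged:
By the outcome, as a careful person would: the job done as asked, in the order asked, and still so for the second after the job is handed in, with the robot touching nothing.
It also fails if it takes over 69 s, if anything falls off the work surface, if the arm or the gripper's body presses on something with over 40 N, if the wrist force passes 120 N, or if a joint passes its speed limit or range.

## Robot

A 6-joint arm with a two-finger parallel gripper is mounted at the origin on a cart in front of the work surface, level with it; the furniture and walls round the work are solid. World frame = base frame: x ahead of the robot, y to its left, z up, the work surface at z = 0. Lengths are in mm, angles in rad, forces in N, time in s.
With the tool pointing down it reaches from about 250 to 775 mm from the base axis. Payload 4 kg.
Tool frame: the origin (TCP) lies on the mounting face of the last link; the fingertips stand 199 mm ahead of it and the grasp point (between the pads) lies 180 mm ahead of it (bot.grip_depth is the distance from the TCP to the grasp point, in mm); z points along the fingers, y is the line along which they close (so a half turn about z gives the same grasp; the last joint's range is limited). The gripper opens to 94 mm and grips with 3 to 60 N. Pads are 16 mm wide; open, the fingers measure 119 mm over their backs; the gripper's body (75 mm by 177 mm) begins 78 mm behind the grasp point.
Start: joints at [1.127, 0.087, 1.371, -0, 1.684, -0.103], TCP at [183.835, 518.367, 404.706] pointing down, gripper open.
Joint ranges: [-3.1, 3.1], [-0.76, 2.03], [0.27, 2.55], [-1.08, 4.22], [0.17, 2.65], [-2.57, 2.57]. Speed limits (rad/s): [2.79, 2.79, 3.14, 3.14, 3.14, 3.14].

## Interface

Orientations are given as a 3x3 rotation matrix whose columns are the frame's x, y, z axes.
In Python, from cell import bot gives the robot as it stands. The module is installed in compiled form; this text tells all that it offers.
- The arm moves only by the tool arm_command, never from a script. Its argument "moves" is a list of rows, each a list of 3 entries, a list of its own where there are three numbers: the opening, from 0 (shut) to 1 (fully open), then the shift along the tool's x, y, z normalised to -1 to 1, where 1 is 750 mm, then the turn about the tool's z normalised to -1 to 1, where 1 is 90 degrees. A call has 1 to 5 rows; each row is the pose to reach, as a shift and turn from the pose commanded when the call began, along the tool's axes at that moment; what a row does not reach only later rows make up. A row lasts 1/8 s, in which the tool goes at most 62.5 mm and 10.7 degrees, less where a joint would pass 70% of its speed; a pose out of reach is approached as far as the arm can. A call with a number of a shift or a turn outside -1 to 1 is refused whole. A call with a gripper value outside its range is refused whole. The fingers move at their own pace and stop on an object; "squeeze" is the grip in N (left out, the last holds). Time passes only in rows, so rows that repeat a pose let the fingers close. It gives the time, the measured TCP pose, the force, the opening and the grip force at its end, in the units of the state.
- bot.read_state(): the state, without advancing time (a new reading comes with each control period).
- bot.read_camera(name): name is "scene" or "side" or "wrist"; returns a dict with "image" (384x512x3 uint8, blue, green, red), "range_z" (384x512 float32, mm along the optical axis (not along the pixel's ray), 0 where there is no reading), "fx", "fy", "cx", "cy" (pixels), "eye" and "attitude" of the camera in the world; the wrist camera has in their place "mount" (4x4, takes a point from camera to tool coordinates, whose origin is the TCP and whose axes are the flange's). Camera axes: x right, y down, z forward; pixel columns grow to the right and rows downward; lengths in mm; the calibration is good to about 2 mm. The wrist camera is an equidistant fisheye: a pixel r from the principal point sees the ray r / f radians off the axis. A picture is of the moment at which its call begins: read the wrist's pose just before it.
- bot.sign_off(): hands the job in; it is judged then, once.
Trained networks look in the newest picture that a camera, given by its name, has taken for a name from the list of things; names that differ only in an ending like _2 or _b are one class to them, and where a whole thing is asked for, a point or a joint stands for the part that bears it (a point fixed in the world has none). Each returns a list of dicts, best first, with "confidence" (0 to 1); they miss things now and then, are a little off and sometimes report something else, mostly with a low value. They report only what shows in the picture. A call takes as long as a camera call.
- bot.find_in(camera, name): "centre" ([column, row] in pixels, amid what is visible of it).
- bot.masks_of(camera, name): "region" (384x512 bool, what is visible of it) and "centre" ([column, row] in pixels, amid what is visible of it).
The state is a dict: "t": time; "joint_pos": joint angles; "dq": joint speeds; "joint_efforts": joint torques, N m; "eef_pos": TCP position; "eef_rot": TCP orientation; "ft_force": force on the tool from outside, world axes, zero at the start; "torque": the same for the moment, N m; "opening": finger opening in mm; "finger_force": force on a finger pad.
Only numpy, scipy, OpenCV 4.12 (cv2) and the standard library are available. Lean on these libraries where they do the work, as an engineer would, in place of code of your own. Each camera call takes 0.05 s, during which the arm holds its last target. There are 200 camera calls.

## Working session

There is one attempt and no reset: what is moved stays moved. The work goes in short steps, Python scripts to look and compute and a tool call to move; the robot and the scene stay as the last step left them, time stands still between calls to the robot, and variables do not carry over. Pictures are saved under pics/ and viewed, at most 10 in all, crops included, and the job is handed in when it is done.

Besides the shell and the picture viewer there is one more tool, called as a command line: name --argument value ..., lists and objects as JSON in quotes. arm_command: Moves the arm, as the interface text tells. Its arguments: {"type":"object","properties":{"moves":{"type":"array","items":{"type":"array"}},"squeeze":{"type":"number"}},"required":["moves"]}

```bash
mkdir -p pics; cat > h.py <<'E'
import numpy as np, cv2
from cell import bot
def world(c,mask=None):
    d=c["range_z"]; v,u=np.nonzero((d>0) if mask is None else (mask&(d>0)))
    z=d[v,u]; p=np.stack([(u-c["cx"])/c["fx"]*z,(v-c["cy"])/c["fy"]*z,z],1)
    return p@np.array(c["attitude"]).T+np.array(c["eye"])
E
python3 - <<'E'
from h import *
ims=[]
for n in ("scene","side"):
    c=bot.read_camera(n); ims.append(c["image"])
    print(n,np.round(c["eye"]),np.round(c["attitude"],2).tolist(),c["fx"])
    for k in ("masher","whisk","tea_ladle","stand","tray","glass","jar","spice_jar","tin"):
        for m in bot.masks_of(n,k)[:2]:
            p=world(c,m["region"])
            if len(p): print(k,round(m["confidence"],2),np.round(m["centre"]),len(p),"med",np.round(np.median(p,0)),"lo",np.round(np.percentile(p,3,axis=0)),"hi",np.round(np.percentile(p,97,axis=0)))
cv2.imwrite("pics/a.png",ims[0]);cv2.imwrite("pics/b.png",ims[1])
print(bot.read_state()["eef_rot"])
E
```

```text
scene [-117. 1277.  945.] [[-0.89, -0.22, 0.4], [-0.45, 0.4, -0.8], [0.02, -0.89, -0.45]] 498.41748638945444
tea_ladle 0.73 [259. 196.] 123 med [504.  -1. 187.] lo [ 496. -628. -152.] hi [821.  17. 215.]
stand 0.7 [257. 234.] 996 med [494.  29.  69.] lo [465. -82.   6.] hi [541.  48.  93.]
stand 0.38 [147. 266.] 625 med [728. 301.  35.] lo [696. 255.   3.] hi [774. 330.  41.]
tray 0.98 [213. 305.] 6029 med [476. 349.  24.] lo [366. 176.   3.] hi [578. 480.  57.]
jar 0.87 [224. 207.] 450 med [690. -82.  60.] lo [ 671. -124.    3.] hi [725. -69. 101.]
spice_jar 0.71 [202. 226.] 348 med [689.  58.  66.] lo [676.  36.   9.] hi [711.  67. 108.]
tin 0.64 [151. 265.] 650 med [728. 300.  35.] lo [696. 250.   2.] hi [773. 330.  41.]
side [   -7. -1326.   869.] [[0.9, -0.21, 0.38], [-0.43, -0.4, 0.81], [-0.02, -0.89, -0.45]] 453.1959697918535
masher 0.62 [226. 187.] 83 med [ 471. -159.  262.] lo [ 460. -176.   44.] hi [565.  67. 267.]
whisk 0.49 [220. 196.] 88 med [487. -82. 177.] lo [477. -92.   3.] hi [613. 222. 238.]
tea_ladle 0.6 [217. 197.] 3 med [498. -10. 145.] lo [498. -11. 141.] hi [5
[... 193 characters left out ...]
.]
stand 0.33 [243. 182.] 257 med [728. 268.  33.] lo [698. 241.   2.] hi [767. 326.  40.]
tray 0.78 [185. 192.] 2175 med [470. 324.  30.] lo [369. 164.   3.] hi [574. 470.  56.]
glass 0.93 [258. 321.] 1193 med [ 390. -543.   59.] lo [ 355. -568.    8.] hi [ 429. -492.   91.]
jar 0.71 [280. 216.] 466 med [ 689. -122.   60.] lo [ 672. -132.    4.] hi [718. -85. 101.]
spice_jar 0.68 [263. 201.] 324 med [691.  24.  60.] lo [675.  15.   0.] hi [715. 116. 107.]
tin 0.69 [244. 182.] 274 med [729. 266.  33.] lo [698. 220.   2.] hi [768. 327.  42.]
[[-9.42472549e-01  3.34283544e-01  8.49609920e-05]
 [ 3.34283551e-01  9.42472545e-01  9.65668449e-05]
 [-4.77926952e-05  1.19412663e-04 -9.99999992e-01]]
```

View pics/a.png

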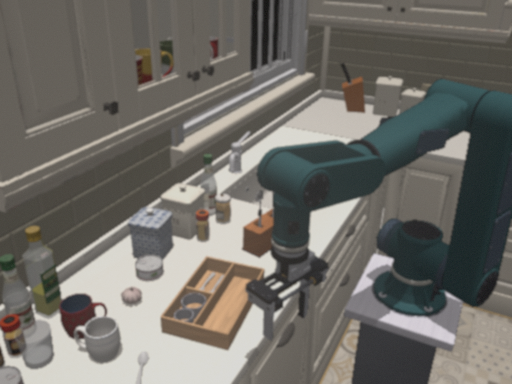

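View pics/b.png

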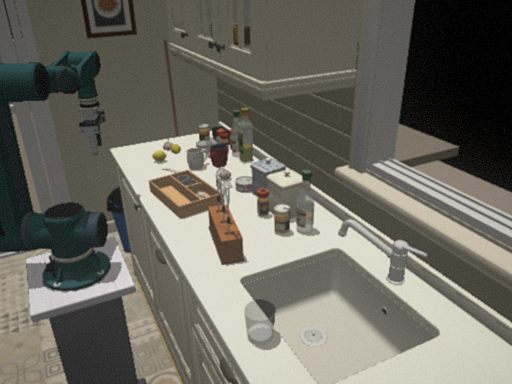

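The scene view has the stand near (260,232) behind the arm. The side view has the stand at (227,232) with the tools clustered around (224,185). Next I'll look from above the stand.

arm_command --moves '[[1,[0,0,-0.07],0],[1,[0,0,-0.14],0],[1,[-0.04,-0.04,-0.2],0.11],[1,[-0.095,-0.085,-0.2],0.22],[1,[-0.15,-0.135,-0.2],0.33]]'

```text
t: 1.62
eef_pos: [256.4, 384.1, 555.6]
eef_rot: [[-0.65, 0.76, 0.002], [0.76, 0.65, 0.002], [0.0, 0.002, -1.0]]
ft_force: [0.4, 0.1, 0.7]
opening: 94.4
finger_force: 0.0
```

arm_command --moves '[[1,[-0.075,-0.02,0],0.1],[1,[-0.15,-0.04,0],0.2],[1,[-0.23,-0.06,0],0.3],[1,[-0.31,-0.08,0],0.4],[1,[-0.39,-0.1,0],0.5]]'

```text
t: 2.25
eef_pos: [390.4, 112.9, 555.0]
eef_rot: [[0.079, 0.997, 0.001], [0.997, -0.079, 0.0], [0.001, 0.001, -1.0]]
ft_force: [1.3, 0.7, 0.0]
opening: 94.0
finger_force: 0.0
```

arm_command --moves '[[1,[-0.08,-0.03,0],0],[1,[-0.16,-0.06,0],0],[1,[-0.16,-0.06,0],0]]'

```text
t: 2.62
eef_pos: [335.1, -4.3, 555.4]
eef_rot: [[0.082, 0.997, 0.002], [0.997, -0.082, -0.001], [-0.001, 0.002, -1.0]]
ft_force: [0.4, -0.1, -1.0]
opening: 93.8
finger_force: 0.0
```

```bash
python3 - <<'E'
from h import *
s=bot.read_state(); print(s["t"],np.round(s["eef_pos"]),np.round(s["eef_rot"],2).tolist())
c=bot.read_camera("wrist"); np.set_printoptions(suppress=True)
print(np.round(c["mount"],3).tolist(),c["fx"],c["cx"],c["cy"])
cv2.imwrite("pics/c.png",cv2.resize(c["image"],(800,600)))
for k in ("masher","whisk","tea_ladle","stand","tray"):
    for m in bot.find_in("wrist",k)[:2]: print(k,m)
np.savez("w1.npz",d=c["range_z"],R=s["eef_rot"],t=s["eef_pos"],M=c["mount"])
for n in ("scene","side"):
    c=bot.read_camera(n); cv2.imwrite(f"pics/{n}2.png",cv2.resize(c["image"][120:290,150:350],None,fx=3,fy=3,interpolation=cv2.INTER_CUBIC))
    for k in ("masher","whisk","tea_ladle","stand","tray","masher_foot"):
        for m in bot.masks_of(n,k)[:1]:
            p=world(c,m["region"])
            if len(p): print(n,k,round(m["confidence"],2),np.round(m["centre"]),len(p),"med",np.round(np.median(p,0)),"lo",np.round(np.percentile(p,3,axis=0)),"hi",np.round(np.percentile(p,97,axis=0)))
E
```

```text
2.625 [335.  -4. 555.] [[0.08, 1.0, 0.0], [1.0, -0.08, -0.0], [-0.0, 0.0, -1.0]]
[[-0.0, -0.96, -0.282, 82.617], [1.0, -0.0, -0.0, 0.788], [0.0, -0.282, 0.96, 18.887], [0.0, 0.0, 0.0, 1.0]] 297.3186396354542 256.5243971640279 190.49504575089884
masher {'centre': [385.0, 232.1], 'confidence': 0.16}
whisk {'centre': [383.6, 234.2], 'confidence': 0.91}
stand {'centre': [345.1, 176.3], 'confidence': 0.57}
tray {'centre': [330.7, 21.9], 'confidence': 0.57}
scene masher 0.43 [282. 176.] 143 med [ 472. -152.  189.] lo [ 463. -734.  -32.] hi [ 729. -130.  267.]
scene whisk 0.68 [273. 184.] 249 med [491. -79. 145.] lo [ 474. -743. -171.] hi [804. -55. 285.]
scene tea_ladle 0.69 [261. 199.] 154 med [503.  -0. 181.] lo [ 497. -642. -194.] hi [819.  16. 215.]
scene stand 0.78 [268. 231.] 1908 med [471. -35.  68.] lo [ 434. -178.    6.] hi [536.  47.  93.]
scene tray 0.85 [213. 305.] 6107 med [472. 344.  24.] lo [368. 177.   3.] hi [576. 479.  57.]
scene masher_foot 0.48 [288. 165.] 84 med [ 471. -151.  149.] lo [ 464. -720.  -23.] hi [ 701. -130.  267.]
side masher 0.58 [225. 200.] 122 med [ 471. -158.  219.] lo [ 461. -178.   94.] hi [ 483. -137.  267.]
side whisk 0.75 [219. 193.] 19 med [487. -81. 193.] lo [483. -91. 175.] hi [490. -70. 208.]
side tea_ladle 0.53 [218. 188.] 59 med [501.  -6. 174.] lo [474. -73.  90.] hi [511.  17. 230.]
side stand 0.94 [225. 238.] 1495 med [ 469. -150.   81.] lo [ 433. -202.    2.] hi [523.  26.  98.]
side tray 0.56 [181. 191.] 2163 med [471. 323.  31.] lo [371. 165.   3.] hi [573. 468.  56.]
side masher_foot 0.65 [227. 188.] 121 med [ 472. -159.  238.] lo [ 459. -178.   -0.] hi [657. 293. 267.]
```

View pics/c.png

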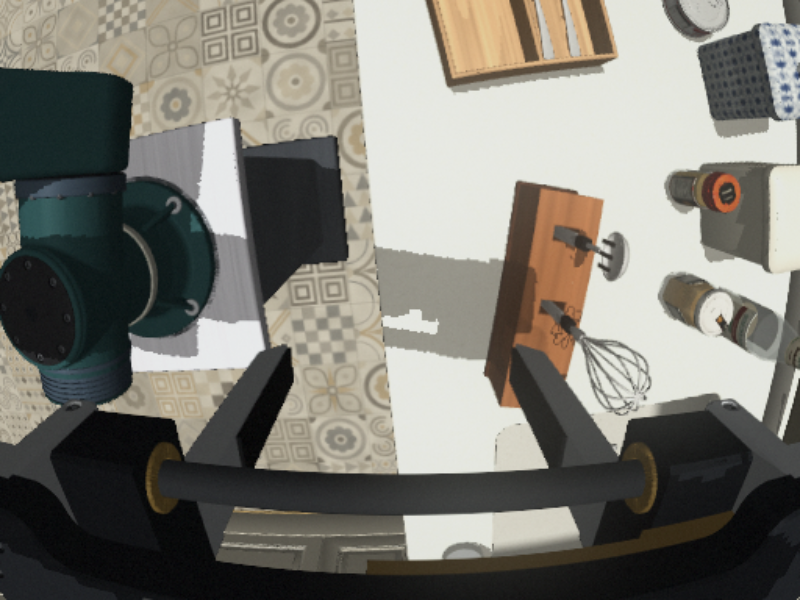

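The wrist view shows the whisk (615,370) and the ladle (610,255) in their slots. The masher is hidden by the gripper, in the near slot at about (471,-158). The empty lane is the tray's robot side. Next I'll fit the rectangles.

```bash
python3 - <<'E'
from h import *
P={k:[] for k in("masher","stand","tray")}
for n in ("scene","side"):
    c=bot.read_camera(n)
    for k in P:
        r=bot.masks_of(n,k)
        if r: P[k].append(world(c,r[0]["region"]))
P={k:np.vstack(v) for k,v in P.items()}
def rect(p):
    (c,s,a)=cv2.minAreaRect(p[:,:2].astype(np.float32)); return len(p),np.round(c,1),np.round(s,1),round(a,1)
s=P["stand"]; s=s[(s[:,2]>86)&(s[:,2]<96)&(abs(s[:,0]-485)<80)&(abs(s[:,1]+75)<150)]; print("stand",rect(s))
t=P["tray"]; t=t[(t[:,2]>52)&(t[:,2]<60)]; print("tray",rect(t))
m=P["masher"]
for a,b in((100,140),(140,190),(195,225),(225,250),(250,275)):
    q=m[(m[:,2]>a)&(m[:,2]<b)&(abs(m[:,0]-471)<50)&(abs(m[:,1]+155)<50)]; print(a,b,rect(q) if len(q)>3 else len(q),np.round(np.median(q,0)), np.round(np.percentile(q,[5,95],axis=0)).tolist())
E
```

```text
stand (1212, array([485.9, -76.5]), array([252.4,  75.1]), 79.2)
tray (1012, array([475.1, 321. ]), array([195.5, 310.1]), 8.1)
100 140 (35, array([ 471.6, -152.2]), array([19. ,  8.8]), 73.7) [ 472. -154.  128.] [[468.0, -162.0, 106.0], [475.0, -144.0, 139.0]]
140 190 (15, array([ 471.8, -152.5]), array([21.5,  6.3]), 86.9) [ 471. -156.  145.] [[469.0, -163.0, 142.0], [475.0, -144.0, 150.0]]
195 225 (13, array([ 472.6, -159. ]), array([34.8,  4.1]), 77.8) [ 472. -161.  209.] [[468.0, -176.0, 201.0], [477.0, -142.0, 222.0]]
225 250 (9, array([ 475.3, -154.2]), array([44.3,  3.3]), 74.5) [ 470. -172.  232.] [[469.0, -175.0, 226.0], [477.0, -147.0, 249.0]]
250 275 (81, array([ 471.7, -153.6]), array([52.6, 24.5]), 83.0) [ 470. -157.  265.] [[461.0, -177.0, 261.0], [482.0, -134.0, 268.0]]
```

arm_command --moves '[[1,[-0.05,0.05,0],0.068],[1,[-0.1,0.106,0],0.068],[1,[-0.15,0.16,0],0.068],[1,[-0.186,0.198,0],0.068],[1,[-0.186,0.198,0],0.068]]'

```text
t: 4.65
eef_pos: [476.1, -153.6, 552.3]
eef_rot: [[0.182, 0.983, -0.004], [0.983, -0.182, 0.002], [0.001, -0.004, -1.0]]
ft_force: [-0.7, 0.6, -0.2]
opening: 93.8
finger_force: 0.0
```

```bash
python3 - <<'E'
from h import *
s=bot.read_state(); print(s["t"],np.round(s["eef_pos"],1),np.round(s["eef_rot"],3).tolist(),np.round(s["joint_pos"],2))
c=bot.read_camera("wrist"); cv2.imwrite("pics/d.png",c["image"][150:])
print(bot.find_in("wrist","masher_foot")[:1])
E
```

```text
4.65 [ 476.1 -153.6  552.3] [[0.182, 0.983, -0.004], [0.983, -0.182, 0.002], [0.001, -0.004, -1.0]] [-0.43 -0.    1.17 -0.    1.98 -0.24]
[{'centre': [253.8, 190.9], 'confidence': 0.62}]
```

View pics/d.png

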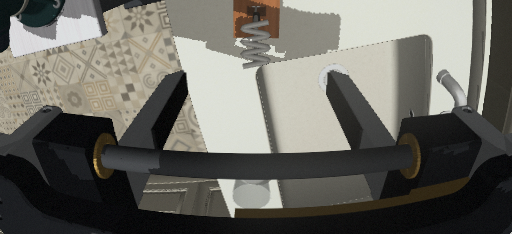

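The masher's zigzag foot shows at (257,40) in the crop, between the open fingers and centred to within about 3 mm. Descending.

arm_command --moves '[[1,[0,-0.003,0.06],0],[1,[0,-0.003,0.12],0],[1,[0,-0.003,0.155],0],[1,[0,-0.003,0.17],0],[1,[0,-0.003,0.17],0]]'

```text
t: 5.38
eef_pos: [471.7, -150.5, 427.7]
eef_rot: [[0.179, 0.984, 0.001], [0.984, -0.179, -0.0], [0.0, 0.001, -1.0]]
ft_force: [-1.1, 0.1, 1.0]
opening: 94.0
finger_force: 0.0
```

arm_command --moves '[[0,[0,0,0],0],[0,[0,0,0],0],[0,[0,0,0],0],[0,[0,0,0],0],[0,[0,0,0],0]]' --squeeze 15

```text
t: 6.0
eef_pos: [472.2, -151.2, 427.2]
eef_rot: [[0.18, 0.984, -0.0], [0.984, -0.18, 0.0], [0.0, -0.0, -1.0]]
ft_force: [0.1, 0.1, -0.4]
opening: 47.5
finger_force: 0.0
```

arm_command --moves '[[0,[0,0,0],0],[0,[0,0,0],0],[0,[0,0,0],0],[0,[0,0,0],0],[0,[0,0,0],0]]'

```text
t: 6.62
eef_pos: [472.2, -151.2, 427.1]
eef_rot: [[0.18, 0.984, 0.0], [0.984, -0.18, 0.0], [0.0, 0.0, -1.0]]
ft_force: [-0.8, -0.6, 0.1]
opening: 21.9
finger_force: 15.0
```

Gripped at 22 mm. Pull up 150 mm.

arm_command --moves '[[0,[0,0,-0.03],0],[0,[0,0,-0.07],0],[0,[0,0,-0.12],0],[0,[0,0,-0.18],0],[0,[0,0,-0.2],0]]'

```text
t: 7.25
eef_pos: [471.7, -150.9, 580.5]
eef_rot: [[0.18, 0.984, 0.005], [0.984, -0.179, -0.002], [-0.001, 0.005, -1.0]]
ft_force: [-0.0, 1.2, -1.4]
opening: 22.4
finger_force: 15.0
```

arm_command --moves '[[0,[0.007,-0.04,0],-0.04],[0,[0.014,-0.08,0],-0.08],[0,[0.02,-0.122,0],-0.115],[0,[0.02,-0.122,0.04],-0.115],[0,[0.02,-0.122,0.08],-0.115]]'

```text
t: 7.88
eef_pos: [384.2, -119.7, 516.9]
eef_rot: [[0.0, 1.0, 0.002], [1.0, -0.0, -0.001], [-0.001, 0.002, -1.0]]
ft_force: [-0.6, -0.5, -0.8]
opening: 21.8
finger_force: 15.0
```

arm_command --moves '[[0,[0,0,0.04],0],[0,[0,0,0.08],0],[0,[0,0,0.107],0],[0,[0,0,0.107],0]]'

```text
t: 8.38
eef_pos: [384.5, -119.8, 434.9]
eef_rot: [[-0.0, 1.0, -0.004], [1.0, 0.0, 0.002], [0.002, -0.004, -1.0]]
ft_force: [0.1, -0.2, -0.0]
opening: 22.0
finger_force: 15.0
```

```bash
python3 - <<'E'
from h import *
s=bot.read_state(); print(s["t"],np.round(s["eef_pos"],1),np.round(s["eef_rot"],3).tolist(),s["opening"],np.round(s["ft_force"],1))
for n in("side","scene"):
    c=bot.read_camera(n); cv2.imwrite(f"pics/e{n}.png",cv2.resize(c["image"][100:300,130:330],(600,600),interpolation=cv2.INTER_CUBIC))
    for k in("masher","masher_hook","whisk","tea_ladle"):
        for m in bot.masks_of(n,k)[:1]:
            p=world(c,m["region"]); print(n,k,round(m["confidence"],2),np.round(np.median(p,0)),np.round(np.percentile(p,[4,96],axis=0)).tolist())
E
```

```text
8.375 [ 384.5 -119.8  434.9] [[-0.0, 1.0, -0.004], [1.0, 0.0, 0.002], [0.002, -0.004, -1.0]] 22.000906497483044 [ 0.1 -0.2 -0. ]
side masher 0.71 [ 383. -124.  185.] [[373.0, -144.0, 4.0], [528.0, 328.0, 274.0]]
side masher_hook 0.76 [ 383. -126.  211.] [[375.0, -145.0, 29.0], [520.0, 323.0, 274.0]]
side whisk 0.76 [489. -81. 169.] [[480.0, -93.0, -1.0], [690.0, 429.0, 279.0]]
scene masher 0.67 [ 385. -116.  275.] [[378.0, -277.0, 107.0], [446.0, -100.0, 280.0]]
scene masher_hook 0.75 [ 385. -119.  167.] [[377.0, -135.0, 63.0], [395.0, -99.0, 279.0]]
scene whisk 0.58 [487. -75. 147.] [[482.0, -729.0, -42.0], [784.0, -62.0, 279.0]]
```

View pics/eside.png

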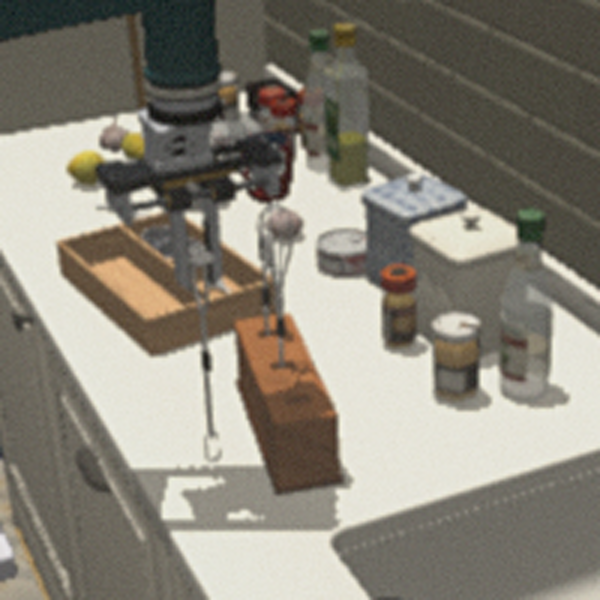

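Upright and aligned, with the hook about 18 mm above the worktop. Next I'll touch the hook down and walk the grip along the arc so the masher pivots in the pads.

arm_command --moves '[[0,[0,0,0.015],0],[0,[0,0,0.027],0],[0,[-0.025,0,0.028],0],[0,[-0.055,0,0.032],0],[0,[-0.08,0,0.036],0]]' --squeeze 8

```text
t: 9.5
eef_pos: [384.7, -180.5, 409.3]
eef_rot: [[-0.0, 1.0, -0.0], [1.0, 0.0, 0.001], [0.001, -0.0, -1.0]]
ft_force: [0.4, 0.2, -0.4]
opening: 21.7
finger_force: 8.0
```

```bash
cat > m.py <<'E'
from h import *
s=bot.read_state(); print(s["t"],np.round(s["eef_pos"],1),round(s["opening"],1),np.round(s["ft_force"],1))
for n in("side","scene"):
    c=bot.read_camera(n)
    for m in bot.masks_of(n,"masher")[:1]:
        p=world(c,m["region"]); p=p[(abs(p[:,0]-385)<60)&(p[:,1]<50)&(p[:,2]>-10)]
        print(n,round(m["confidence"],2),len(p))
        for q in p[np.argsort(p[:,1])][::max(1,len(p)//9)]: print("  ",np.round(q))
E
python3 m.py
```

```text
9.5 [ 384.7 -180.5  409.3] 21.7 [ 0.4  0.2 -0.4]
side 0.55 132
   [ 373. -211.  244.]
   [ 384. -204.  234.]
   [ 385. -198.  207.]
   [ 389. -193.  248.]
   [ 379. -187.  248.]
   [ 381. -181.  251.]
   [ 391. -173.  255.]
   [ 385. -165.  123.]
   [ 382. -161.  110.]
   [ 381. -148.   69.]
scene 0.63 132
   [ 412. -231.    2.]
   [ 382. -191.  210.]
   [ 371. -174.  253.]
   [ 384. -164.  232.]
   [ 385. -158.  227.]
   [ 379. -152.  124.]
   [ 383. -147.  110.]
   [ 379. -141.   90.]
   [ 381. -136.  100.]
   [ 378. -129.   37.]
```

arm_command --moves '[[0,[-0.027,0,0.009],0],[0,[-0.077,0,0.033],0],[0,[-0.121,0,0.064],0],[0,[-0.16,0,0.103],0],[0,[-0.191,0,0.147],0]]'

```text
t: 10.32
eef_pos: [385.2, -324.0, 300.0]
eef_rot: [[-0.0, 1.0, 0.002], [1.0, 0.0, -0.002], [-0.002, 0.002, -1.0]]
ft_force: [0.5, -1.3, 0.9]
opening: 21.7
finger_force: 8.0
```

```bash
python3 m.py
```

```text
10.325 [ 385.2 -324.   300. ] 21.7 [ 0.5 -1.3  0.9]
side 0.53 122
   [ 374. -356.  119.]
   [ 389. -350.  123.]
   [ 385. -346.  119.]
   [ 384. -342.  131.]
   [ 384. -339.  111.]
   [ 382. -335.  147.]
   [ 380. -332.  149.]
   [ 382. -241.   72.]
   [ 434. -195.   -1.]
   [ 382. -183.   39.]
scene 0.72 34
   [ 385. -347.  110.]
   [ 397. -342.  126.]
   [ 380. -340.  131.]
   [ 387. -337.  127.]
   [ 390. -333.  140.]
   [ 380. -330.  123.]
   [ 382. -328.  148.]
   [ 384. -323.  150.]
   [ 386. -320.  139.]
   [ 381. -318.  140.]
   [ 386. -312.  130.]
   [ 383. -303.  130.]
```

arm_command --moves '[[0,[-0.023,0,0.05],0],[0,[-0.031,0,0.076],0],[0,[-0.037,0,0.1],0],[0,[-0.041,0,0.122],0],[0,[-0.041,0,0.122],0]]'

```text
t: 11.15
eef_pos: [384.7, -353.3, 207.0]
eef_rot: [[-0.0, 1.0, -0.002], [1.0, 0.0, 0.002], [0.002, -0.002, -1.0]]
ft_force: [0.2, 0.0, -0.9]
opening: 21.9
finger_force: 8.0
```

```bash
python3 m.py
```

```text
11.15 [ 384.7 -353.3  207. ] 21.9 [ 0.2  0.  -0.9]
scene 0.49 96
   [ 422. -466.   -1.]
   [ 384. -371.   48.]
   [ 397. -367.   34.]
   [ 384. -355.   21.]
   [ 393. -297.   -1.]
   [ 399. -249.    1.]
   [ 386. -239.   27.]
   [ 381. -217.   26.]
   [ 383. -194.   13.]
   [ 384. -157.   16.]
```

arm_command --moves '[[0,[0,0,0.003],0],[0,[0,0,0.006],0],[0,[0,0,0.006],0]]' --squeeze 4

```text
t: 11.72
eef_pos: [384.8, -353.9, 203.5]
eef_rot: [[0.0, 1.0, 0.0], [1.0, -0.0, 0.0], [0.0, 0.0, -1.0]]
ft_force: [0.1, 0.2, -0.7]
opening: 22.1
finger_force: 4.0
```

arm_command --moves '[[0.27,[0,0,0],0],[0.35,[0,0,0],0],[0.4,[0,0,0],0],[0.4,[0,0,0],0]]'

```text
t: 12.22
eef_pos: [384.8, -354.0, 203.7]
eef_rot: [[-0.0, 1.0, 0.0], [1.0, 0.0, 0.0], [0.0, 0.0, -1.0]]
ft_force: [-0.2, 0.1, -0.5]
opening: 37.7
finger_force: 0.0
```

arm_command --moves '[[0.4,[0,0,-0.04],0],[0.4,[0,0,-0.11],0],[0.6,[0,0,-0.19],0],[0.6,[0,0,-0.24],0],[0.6,[0,0,-0.24],0]]'

```text
t: 12.85
eef_pos: [385.2, -354.3, 388.0]
eef_rot: [[-0.0, 1.0, 0.006], [1.0, 0.0, -0.006], [-0.006, 0.006, -1.0]]
ft_force: [-0.3, 0.3, -1.2]
opening: 56.4
finger_force: 0.0
```

```bash
python3 m.py; python3 - <<'E'
from h import *
s=bot.read_state();R=np.array(s["eef_rot"]);t=np.array(s["eef_pos"])
c=bot.read_camera("wrist"); cv2.imwrite("pics/f.png",c["image"])
M=np.array(c["mount"])
for k in("masher_foot","masher_hook","masher_mid","masher"):
    for m in bot.find_in("wrist",k)[:1]:
        u,v=m["centre"]; d=np.array([u-c["cx"],v-c["cy"]]); r=np.hypot(*d); th=r/c["fx"]
        ray=np.array([*(d/r*np.sin(th)),np.cos(th)]); z=c["range_z"][int(v),int(u)]
        o=R@M[:3,3]+t; w=R@M[:3,:3]@ray
        print(k,round(m["confidence"],2),m["centre"],np.round(o+w*(15-o[2])/w[2],1))
E
```

```text
12.85 [ 385.2 -354.3  388. ] 56.4 [-0.3  0.3 -1.2]
side 0.76 166
   [ 387. -380.   25.]
   [ 386. -376.   19.]
   [ 384. -375.   40.]
   [ 385. -374.   36.]
   [ 391. -372.   32.]
   [ 382. -355.    5.]
   [ 382. -258.   23.]
   [ 385. -234.   18.]
   [ 394. -200.    0.]
   [ 383. -169.   15.]
masher_foot 0.62 [256.9, 132.0] [ 384.6 -300.8   15. ]
masher_hook 0.98 [256.1, 146.4] [ 383.7 -317.9   15. ]
masher_mid 0.8 [256.7, 121.3] [ 384.4 -288.2   15. ]
masher 0.92 [258.0, 126.5] [ 385.9 -294.3   15. ]
```

View pics/f.png

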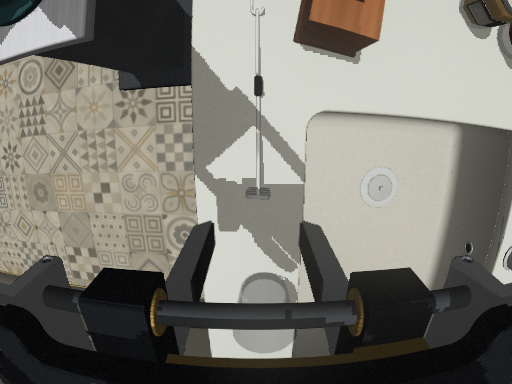

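The wrist view shows the masher lying on its edge along world y, foot at (258,193) and hook at (258,8). It is clear of everything and released. Next I'll grasp the bar just past the wires, near the centre of mass.

arm_command --moves '[[0.45,[0.04,0,0],0],[0.45,[0.083,0,0.07],0],[0.45,[0.083,0,0.14],0],[0.45,[0.083,0,0.2],0],[0.45,[0.083,0,0.22],0]]'

```text
t: 13.92
eef_pos: [383.9, -290.7, 215.4]
eef_rot: [[-0.0, 1.0, -0.005], [1.0, 0.0, 0.005], [0.005, -0.005, -1.0]]
ft_force: [-0.1, 0.7, 0.4]
opening: 41.9
finger_force: 0.0
```

arm_command --moves '[[0.45,[0,0,0.015],0],[0.45,[0,0,0.022],0],[0.45,[0,0,0.022],0]]'

```text
t: 14.3
eef_pos: [385.2, -292.2, 203.1]
eef_rot: [[0.0, 1.0, 0.001], [1.0, -0.0, -0.001], [-0.001, 0.001, -1.0]]
ft_force: [0.4, 0.4, -0.4]
opening: 42.4
finger_force: 0.0
```

arm_command --moves '[[0,[0,0,0],0],[0,[0,0,0],0],[0,[0,0,0],0],[0,[0,0,0],0],[0,[0,0,0],0]]' --squeeze 25

```text
t: 14.92
eef_pos: [384.9, -291.8, 202.3]
eef_rot: [[-0.0, 1.0, 0.0], [1.0, 0.0, -0.0], [-0.0, 0.0, -1.0]]
ft_force: [-0.8, 0.5, 0.9]
opening: 8.7
finger_force: 25.0
```

arm_command --moves '[[0,[0,0,-0.04],0],[0,[0,0,-0.11],0],[0,[0,0,-0.19],0],[0,[0,0,-0.27],0],[0,[0,0,-0.27],0]]'

```text
t: 15.55
eef_pos: [385.3, -292.1, 410.8]
eef_rot: [[-0.0, 1.0, 0.009], [1.0, 0.0, -0.008], [-0.008, 0.009, -1.0]]
ft_force: [-0.1, -0.8, -1.2]
opening: 9.0
finger_force: 25.0
```

```bash
python3 m.py; python3 - <<'E'
from h import *
c=bot.read_camera("side"); cv2.imwrite("pics/g.png",cv2.resize(c["image"][100:340,130:370],(600,600)))
# tray, unobstructed
t=[]
for n in("side","scene"):
    c=bot.read_camera(n); p=world(c); t.append(p[(p[:,2]>52)&(p[:,2]<59)&(abs(p[:,0]-475)<130)&(abs(p[:,1]-321)<175)])
t=np.vstack(t); print(len(t),cv2.minAreaRect(t[:,:2].astype(np.float32)))
r=np.deg2rad(8); R=np.array([[np.cos(r),np.sin(r)],[-np.sin(r),np.cos(r)]])
q=(t[:,:2]-[475,321])@R.T; print(np.percentile(q,[.5,2,98,99.5],axis=0))
h=np.histogram(q[:,0],bins=np.arange(-105,106,6)); print(h[0])
h=np.histogram(q[:,1],bins=np.arange(-162,163,6)); print(h[0])
E
```

```text
15.55 [ 385.3 -292.1  410.8] 9.0 [-0.1 -0.8 -1.2]
side 0.65 129
   [ 383. -382.  229.]
   [ 376. -378.  226.]
   [ 384. -377.  217.]
   [ 379. -377.  224.]
   [ 383. -376.  229.]
   [ 387. -375.  246.]
   [ 392. -373.  215.]
   [ 388. -334.  214.]
   [ 387. -196.  223.]
   [ 385. -164.  211.]
scene 0.66 19
   [ 383. -379.  217.]
   [ 386. -375.  222.]
   [ 385. -374.  227.]
   [ 384. -373.  215.]
   [ 383. -370.  220.]
   [ 388. -369.  228.]
   [ 379. -369.  218.]
   [ 380. -367.  234.]
   [ 386. -367.  217.]
   [ 381. -235.  223.]
924 ((474.50927734375, 324.3033142089844), (196.36634826660156, 307.4269104003906), 8.498339653015137)
[[ -96.70931343 -149.182658  ]
 [ -95.78734859 -144.83774886]
 [  95.81608048  152.30094939]
 [  96.80065413  153.85260944]]
[  1 119 110  12  12  14  13  10  11  13  11  10  12  13  10  13  15 122
  83  15  12   8  11   9  11  14  11  10  10   8   9  14 109  69   0]
[  0   4  23  78  37  12   9   7  14   8  11   8   8  11  10  12   7   9
   9  16  10   8   9  12   6  13   8  10  13  20  15  14  13  16   7  18
  10  15  15  15  16  12  12  15  13  15  14  16  20  19  39 104  88   1]
```

View pics/g.png

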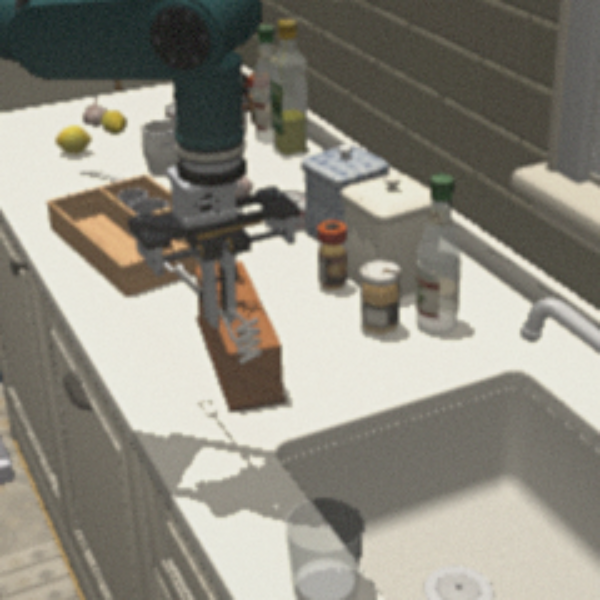

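Held level, foot end near y=-380, clear of the stand. Carrying it over to the tray lane.

arm_command --moves '[[0,[0.04,0,-0.06],0],[0,[0.11,0.005,-0.08],0],[0,[0.19,0.015,-0.08],0],[0,[0.27,0.025,-0.08],0],[0,[0.35,0.03,-0.08],0]]'

```text
t: 16.52
eef_pos: [407.2, -27.5, 463.6]
eef_rot: [[0.0, 1.0, -0.001], [1.0, -0.0, 0.001], [0.001, -0.001, -1.0]]
ft_force: [-0.1, 0.2, -0.7]
opening: 8.6
finger_force: 25.0
```

arm_command --moves '[[0,[0.08,0.007,0],-0.02],[0,[0.16,0.015,0],-0.04],[0,[0.24,0.022,0],-0.06],[0,[0.32,0.03,0],-0.08],[0,[0.38,0.037,0],-0.091]]'

```text
t: 17.15
eef_pos: [434.8, 258.3, 463.2]
eef_rot: [[-0.145, 0.989, -0.002], [0.989, 0.145, -0.001], [-0.0, -0.002, -1.0]]
ft_force: [0.2, -0.8, -1.1]
opening: 8.7
finger_force: 25.0
```

arm_command --moves '[[0,[0,0,0],0],[0,[0,0,0],0]]'

```text
t: 17.4
eef_pos: [435.1, 255.5, 463.7]
eef_rot: [[-0.142, 0.99, -0.002], [0.99, 0.142, -0.001], [-0.001, -0.002, -1.0]]
ft_force: [-0.2, -0.5, -1.4]
opening: 8.8
finger_force: 25.0
```

arm_command --moves '[[0,[0.0245,0.005,0.07],0],[0,[0.0245,0.005,0.14],0],[0,[0.0245,0.005,0.2],0],[0,[0.0245,0.005,0.235],0],[0,[0.0245,0.005,0.235],0]]'

```text
t: 18.02
eef_pos: [435.5, 272.6, 285.9]
eef_rot: [[-0.14, 0.99, -0.005], [0.99, 0.14, -0.003], [-0.002, -0.006, -1.0]]
ft_force: [-0.6, 0.1, -0.3]
opening: 8.5
finger_force: 25.0
```

```bash
cat > t.py <<'E'
from h import *
s=bot.read_state(); print(s["t"],np.round(s["eef_pos"],1),round(s["opening"],1),np.round(s["ft_force"],1),np.round(s["joint_pos"],2))
r=np.deg2rad(8.2); R=np.array([[np.cos(r),np.sin(r)],[-np.sin(r),np.cos(r)]])
for n in("side","scene"):
    c=bot.read_camera(n); cv2.imwrite(f"pics/t{n}_{s['t']:.0f}.png",cv2.resize(c["image"][130:350,110:330],(600,600)))
    for m in bot.masks_of(n,"masher")[:1]:
        p=world(c,m["region"]); q=(p[:,:2]-[475,321])@R.T
        k=(abs(q[:,0]+45)<45)&(abs(q[:,1])<150); q=np.c_[q,p[:,2]][k]
        print(n,round(m["confidence"],2),len(q))
        for w in q[np.argsort(q[:,1])][::max(1,len(q)//10)]: print("  ",np.round(w))
        if len(q): print("ends",np.round([q[:,1].min(),q[:,1].max()]))
E
python3 t.py; ls pics
```

```text
18.025 [435.5 272.6 285.9] 8.5 [-0.6  0.1 -0.3] [ 0.45  0.06  1.63 -0.    1.45  0.31]
side 0.54 32
   [ -53. -133.   92.]
   [ -55. -130.  100.]
   [ -50. -129.  107.]
   [ -53. -128.  116.]
   [ -53. -127.  103.]
   [ -56. -127.  125.]
   [ -56. -127.  112.]
   [ -47. -125.  113.]
   [ -42. -124.  116.]
   [ -47. -121.   90.]
   [ -47. -111.  125.]
ends [-133.  -95.]
scene 0.75 129
   [ -43. -128.  104.]
   [ -52. -121.  100.]
   [ -44. -119.  103.]
   [ -48. -116.  102.]
   [-48.  -1. 108.]
   [-43.   8. 106.]
   [-47.  17. 107.]
   [-47.  33. 102.]
   [-46.  59. 101.]
   [-46.  80.  91.]
   [-43.  93. 100.]
ends [-128.  102.]
a.png
b.png
c.png
d.png
escene.png
eside.png
f.png
g.png
scene2.png
side2.png
tscene_18.png
tside_18.png
```

```bash
cp pics/tscene_18.png pics/v.png
```

```text
(no output)
```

View pics/v.png

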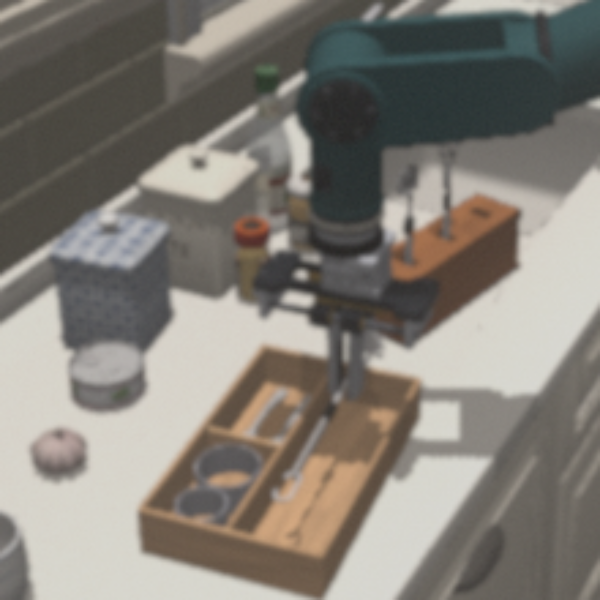

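The masher is above the lane and aligned, near mid-lane (q0≈-47). The foot end has about 9 mm of gap and the hook end about 17 mm, so I'll shift it 4 mm and lower it.

arm_command --moves '[[0,[0.005,0,0.0],0],[0,[0.005,0,0.035],0],[0,[0.005,0,0.07],0],[0,[0.005,0,0.09],0],[0,[0.005,0,0.097],0]]'

```text
t: 18.85
eef_pos: [435.5, 278.4, 215.3]
eef_rot: [[-0.143, 0.99, -0.001], [0.99, 0.143, -0.0], [-0.0, -0.001, -1.0]]
ft_force: [0.1, 0.3, -1.3]
opening: 8.4
finger_force: 25.0
```

arm_command --moves '[[0,[0,0,0.003],0],[0,[0,0,0.005],0],[0,[0,0,0.005],0]]'

```text
t: 19.23
eef_pos: [435.8, 278.3, 212.6]
eef_rot: [[-0.142, 0.99, 0.001], [0.99, 0.142, 0.001], [0.0, 0.001, -1.0]]
ft_force: [-0.2, 1.3, -1.1]
opening: 9.0
finger_force: 25.0
```

```bash
python3 t.py
```

```text
19.225 [435.8 278.3 212.6] 9.0 [-0.2  1.3 -1.1] [0.46 0.14 1.71 0.   1.29 0.32]
side 0.64 34
   [ -56. -123.   54.]
   [ -45. -119.   54.]
   [ -44. -116.   48.]
   [ -48. -115.   48.]
   [ -44. -109.   54.]
   [ -5. -42.   9.]
   [-50.  11.  28.]
   [-50.  32.  25.]
   [-46.  49.  26.]
   [-48.  55.  24.]
   [-47.  67.  24.]
   [-43.  98.  15.]
ends [-123.   98.]
scene 0.6 111
   [ -49. -134.    6.]
   [ -48. -116.   26.]
   [ -50. -112.   33.]
   [-47.  11.  30.]
   [-45.  22.  31.]
   [-46.  40.  17.]
   [-45.  52.  10.]
   [-46.  62.  25.]
   [-44.  77.  23.]
   [-48.  88.  23.]
   [-47. 105.  24.]
ends [-134.  105.]
```

arm_command --moves '[[0,[0,0,0.003],0],[0,[0,0,0.006],0],[0,[0,0,0.006],0]]' --squeeze 10

```text
t: 19.8
eef_pos: [435.7, 278.3, 208.2]
eef_rot: [[-0.143, 0.99, 0.0], [0.99, 0.143, 0.0], [0.0, 0.0, -1.0]]
ft_force: [-1.4, -2.1, 4.3]
opening: 8.8
finger_force: 10.0
```

arm_command --moves '[[0.15,[0,0,0],0],[0.25,[0,0,0],0],[0.35,[0,0,0],0],[0.35,[0,0,0],0]]'

```text
t: 20.3
eef_pos: [435.6, 278.2, 207.2]
eef_rot: [[-0.143, 0.99, -0.0], [0.99, 0.143, -0.0], [-0.0, -0.0, -1.0]]
ft_force: [0.2, 0.3, 0.5]
opening: 32.5
finger_force: 0.0
```

arm_command --moves '[[0.35,[0,0,-0.03],0],[0.35,[0,0,-0.09],0],[0.35,[0,0,-0.17],0],[0.35,[0,0,-0.25],0],[0.35,[0,0,-0.28],0]]'

```text
t: 20.92
eef_pos: [435.7, 278.3, 422.6]
eef_rot: [[-0.143, 0.99, 0.007], [0.99, 0.143, 0.004], [0.003, 0.008, -1.0]]
ft_force: [-0.3, 0.5, -0.2]
opening: 32.8
finger_force: 0.0
```

```bash
python3 t.py; python3 - <<'E'
from h import *
c=bot.read_camera("wrist"); s=bot.read_camera("scene")
a=cv2.resize(c["image"][:260],(512,260)); b=cv2.resize(s["image"][130:350,110:330],(260,260))
cv2.imwrite("pics/final.png",np.hstack([a,b]))
E
```

```text
20.925 [435.7 278.3 422.6] 32.8 [-0.3  0.5 -0.2] [0.46 0.01 1.42 0.   1.71 0.32]
side 0.22 672
   [ -58. -150.   40.]
   [ -71. -148.   30.]
   [ -26. -146.   32.]
   [ -50. -142.   34.]
   [-45. -59.  19.]
   [-9. -4.  8.]
   [-1. 49. 12.]
   [-0. 98. 17.]
   [-40. 138.  47.]
   [-22. 144.  10.]
   [-43. 150.  19.]
ends [-150.  150.]
scene 0.55 249
   [ -47. -139.   10.]
   [ -42. -117.   13.]
   [ -36. -114.   43.]
   [ -51. -110.   53.]
   [-43. -70.  47.]
   [-45. -40.  26.]
   [-47.   5.  25.]
   [-45.  29.  26.]
   [-49.  53.  22.]
   [-48.  73.  14.]
   [-47.  98.  21.]
ends [-139.  107.]
```

View pics/final.png

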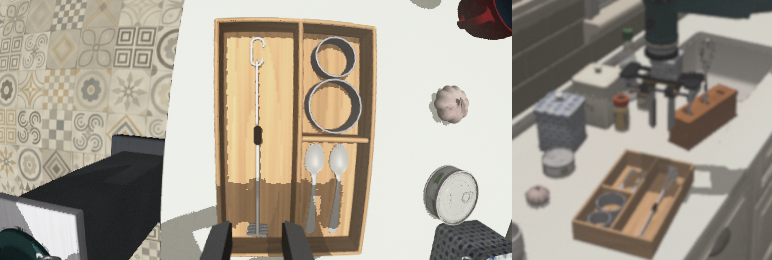

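The masher lies along the empty lane, hook at (258,45) and foot at (258,228), with both ends inside the walls. The whisk and ladle still stand in the stand. Handing in.

```bash
python3 -c "
from cell import bot
print(bot.sign_off())"
```

```text
the job is handed in; nothing more can be done
None
```

The masher was pulled from the stand, laid on the bare worktop and released, then picked up by its handle and laid along the empty tray lane. It sits below the rim by my measurements, the whisk and ladle are still standing, I saw no sign of the jars, tin or glass being disturbed, and I handed in at about 21 s.

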